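# Hold the sample jar over the balance while it is zeroed

### The job

The balance is about to be zeroed: pick up the rectangular porcelain jar gently (it is thin-walled: grip it with about 10 N, never more than 20 N), carry it upright over the vial rack and the glass draught shield, and hold it about 10 mm above the rim of the rectangular holder on the weighing pan, centred and turned so that it could be lowered straight in. Do not set it down: finish while still holding it there, motionless and touching neither holder nor balance. Bump nothing on the way, and leave everything else where it stands.

Things in the scene. Friction and masses are not known exactly. Their poses are not given: they have to be found in the camera images.
- jar_center (a point): porcelain jar with a RECTANGULAR body and a small round grey cap, loose, standing upright on the bench, 0.11 to 0.23 kg. Body 52 (x) x 34 (y) x 68 mm high, cap 29 mm across above it, 82 mm high in all. This point is half-way up, 41 mm above its underside; x along the 52 mm side, y along the 34 mm side (grip across this one, on the flat sides of the body), z up. It changes places with the round jar and the mortar from run to run.
- holder_top (a point): rectangular black plastic holder lying fixed on the balance's weighing pan: 65 (x) x 47 (y) mm outside, rim 4 mm thick, pocket 57 (x) x 39 (y) mm and 7 mm deep. This point is the centre of the pocket's mouth, level with the top of the rim, 10 mm above the pan and 85 mm above the bench; x along its long side. The jar may face either way round. The 10 mm of air is counted from this level to the jar's underside (3 to 18 mm will do).
- shield_top (a point): centre of the open top of the draught shield, a square ring of glass walls with a grey plastic rim standing on the balance round the pan: 168 mm outside, 152 mm inside, its rim 140 mm above the bench and 65 mm above the pan. Its axes are the balance's: x away from the balance's display, z up.
- balance: white precision balance, fixed, 300 (x) x 210 (y) mm, body 60 mm high; origin at the centre of its underside; its pan's and shield's centre lies 40 mm along +x of it.
- holder: the same black holder; origin at the centre of its underside, on the pan.
- jar: the same rectangular jar; origin at the centre of its underside.
- rack: fixed grey vial rack with glass vials between the jars and the balance, 250 (x) x 64 (y) mm, vials up to 90 mm high; origin at the centre of its underside.
- round_jar: bystander: round porcelain jar with the same cap, 48 mm across, 82 mm high; origin at the centre of its underside.
- mortar: bystander: small white porcelain bowl, 76 mm across, 48 mm high; origin at the centre of its underside.
- wash_bottle_a: bystander: white wash bottle, 58 mm across, about 190 mm high; origin at the centre of its underside.
- wash_bottle_b: bystander: a second wash bottle like the first.
- beaker: bystander: glass beaker, 68 mm across, 85 mm high; origin at the centre of its underside.
- spatula: bystander: narrow steel lab spatula, 190 mm long, 14 mm wide, 6 mm thick, lying flat along its x; origin at the middle of its underside.
There are look-alikes about, which are no part of the job. What is shaped like the jar but green or red is not meant.

How it is judged:
By the outcome, as a careful person would: the job done as asked, in the order asked, and still so for the second after the job is handed in, while the arm keeps its last pose, push and grip.
It also fails if it takes over 42 s, if anything falls off the work surface, if the arm or the gripper's body presses on something with over 40 N, if the wrist force passes 120 N, or if a joint passes its speed limit or range.

### The arm

A 6-joint arm with a two-finger parallel gripper is mounted at the origin on the work surface. World frame = base frame: x ahead of the robot, y to its left, z up, the work surface at z = 0. Lengths are in m, angles in rad, forces in N, time in s.
With the tool pointing down it reaches from about 0.425 to 1.125 m from the base axis. Payload 14.9 kg.
Tool frame: the origin (TCP) lies on the centre line of the jaws, within the pads' length; the fingertips stand 11 mm ahead of it and the grasp point (between the pads) lies 8 mm behind it; z points along the fingers, y is the line along which they close (so a half turn about z gives the same grasp; the last joint's range is limited). The gripper opens to 91 mm and grips with 3 to 60 N. Pads are 32 mm wide; open, the fingers measure 118 mm over their backs; the gripper's body (76 mm by 178 mm) begins 60 mm behind the grasp point.
Start: joints at [-1.185, 0.379, 1.734, -0, 1.028, -0.033], TCP at [0.285, -0.64, 0.225] pointing down, gripper open.
Joint ranges: [-2.77, 2.77], [-0.74, 2.19], [0, 2.66], [-1.06, 4.2], [0.31, 2.87], [-3.08, 3.08]. Speed limits (rad/s): [1.89, 1.89, 2.39, 3.14, 3.14, 3.14].

### API

Orientations are given as a unit quaternion [w, x, y, z].
In Python, from station import r gives the robot as it stands.
- The arm moves only by the shell command python3 -m handwheel 'ROWS'. ROWS is JSON, a list of rows, each an object of numbers: "hand": the finger opening in mm, from 0 to 91.2; "tx", "ty", "tz": the shift along the tool's x, y, z in mm; "yaw": the turn about the tool's z in rad. In form: [{"hand": .., "tx": .., "ty": .., "tz": .., "yaw": ..}, ...]. A call has 1 to 12 rows; each row is the pose to reach, as a shift and turn from the pose commanded when the call began, along the tool's axes at that moment; what a row does not reach only later rows make up. A row lasts 1/8 s, in which the tool goes at most 62.5 mm and 10.7 degrees, less where a joint would pass 70% of its speed; a pose out of reach is approached as far as the arm can. A call with a gripper value outside its range is refused whole. The fingers move at their own pace and stop on an object; the grip force is fixed at half the most. Time passes only in rows, so rows that repeat a pose let the fingers close. It gives the time, the measured TCP pose, the force, the opening and the grip force at its end, in the units of the state.
- r.state(): the state, without advancing time (a new reading comes with each control period).
- r.grab_frame(name): name is "scene" or "top"; returns the picture (384x512x3 uint8, red, green, blue); there is no depth.
- r.calibration(name): a dict with "K" (3x3 intrinsics, pixels), "origin" and "attitude" of the camera in the world. Camera axes: x right, y down, z forward; pixel columns grow to the right and rows downward; lengths in m; the calibration is good to about 2 mm. A picture is of the moment at which its call begins. calibration takes no time and is no camera call.
- r.sign_off(): hands the job in; it is judged then, once.
The state is a dict: "clock": time; "joints": joint angles; "joint_vel": joint speeds; "effort": joint torques, N m; "tool_pos": TCP position; "ee_rot": TCP orientation; "contact_force": force on the tool from outside, world axes, zero at the start; "moment": the same for the moment, N m; "gripper_width": finger opening in m; "gripper_force": force on a finger pad.
Only numpy, scipy, OpenCV 4.12 (cv2) and the standard library are available. Lean on these libraries where they do the work, as an engineer would, in place of code of your own. Each camera call takes 0.05 s, during which the arm holds its last target. There are 200 camera calls.

## Working session

There is one attempt and no reset: what is moved stays moved. The work goes in short steps, Python scripts to look and compute and a shell command to move; the robot and the scene stay as the last step left them, time stands still between calls to the robot, and variables do not carry over. Pictures are saved under pics/ and viewed, at most 10 in all, crops included, and the job is handed in when it is done.

```bash
mkdir -p pics; ls
python3 - <<'E'
from station import r
import cv2
print(r.state())
for n in("scene","top"):
    c=r.calibration(n);print(n,c)
    cv2.imwrite(f"pics/{n}0.png",cv2.cvtColor(r.grab_frame(n),cv2.COLOR_RGB2BGR))
E
```

```text
pics
{'clock': 0.0, 'joints': array([-1.18528367e+00,  3.79421413e-01,  1.73475614e+00,  1.92568004e-05,
        1.02846634e+00, -3.33121808e-02]), 'joint_vel': array([-2.62439199e-04, -1.30268258e-03,  1.13457696e-03,  3.15014885e-04,
       -1.09895928e-03,  3.72391264e-05]), 'effort': array([-5.49279375e-04, -7.63724756e+01, -4.34362042e+01,  6.50361227e-02,
        4.24570497e-02, -8.47592128e-05]), 'tool_pos': array([ 0.28453516, -0.63916437,  0.22429146]), 'ee_rot': array([-5.18932202e-04,  9.78154132e-01,  2.07880296e-01, -8.39668996e-05]), 'contact_force': array([-0.51004677,  0.24800268,  0.15761828]), 'moment': array([-0.00620073, -0.01088477, -0.01206639]), 'gripper_force': 0.0, 'gripper_width': 0.09138343917397755}
scene {'K': array([[423.79841843,   0.        , 256.89578806],
       [  0.        , 423.79841843, 203.06530379],
       [  0.        ,   0.        ,   1.        ]]), 'origin': array([ 1.00845872, -0.43861966,  0.90189926]), 'attitude': array([-0.32570531,  0.87756899,  0.32617215, -0.13191079])}
top {'K': array([[403.17978073,   0.        , 254.4131248 ],
       [  0.        , 403.17978073, 190.76464668],
       [  0.        ,   0.        ,   1.        ]]), 'origin': array([0.46408917, 0.09727233, 1.08651257]), 'attitude': array([-0.02226895,  0.70828649, -0.70528009,  0.02035512])}
```

View pics/scene0.png

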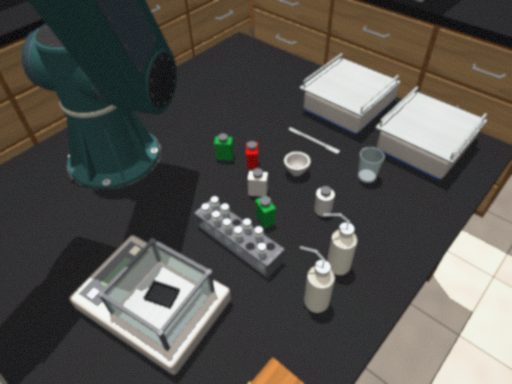

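View pics/top0.png

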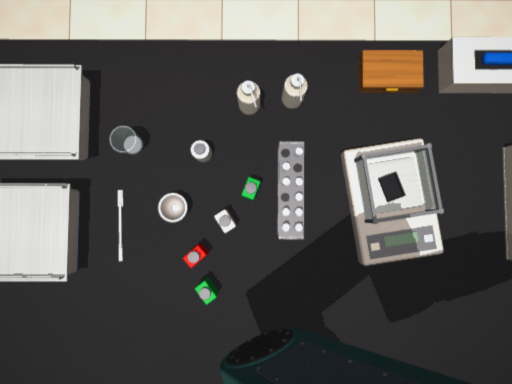

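The scene view shows the white rectangular jar at about (258,182), with green and red look-alikes around it. In the top view the jar is at (225,220), the rack at (291,190), and the holder at (391,187) inside the shield.

```bash
cat > h.py <<'E'
from station import r
import cv2,numpy as np
from scipy.spatial.transform import Rotation as R
def cam(n):
    c=r.calibration(n);q=c["attitude"];return c["K"],c["origin"],R.from_quat([q[1],q[2],q[3],q[0]]).as_matrix()
def ray(n,uv,z):
    K,o,A=cam(n);d=A@np.linalg.solve(K,[uv[0],uv[1],1.]);return o+d*(z-o[2])/d[2]
def px(n,P):
    K,o,A=cam(n);p=(np.atleast_2d(P)-o)@A@K.T;return p[:,:2]/p[:,2:]
def box(c,yaw,l,w,z):
    a=np.array([[l,w],[l,-w],[-l,-w],[-l,w]])/2
    M=np.array([[np.cos(yaw),-np.sin(yaw)],[np.sin(yaw),np.cos(yaw)]])
    return np.c_[a@M.T+np.array(c)[:2],np.full(4,z)]
E
python3 - <<'E'
from h import *
ims=[]
im=cv2.imread("pics/top0.png"); sc=cv2.imread("pics/scene0.png")
def crop(a,x,y,s=50,k=8): return cv2.resize(a[y-s//2:y+s//2,x-s//2:x+s//2],None,fx=k,fy=k,interpolation=cv2.INTER_NEAREST)
cv2.imwrite("pics/c1.png",np.vstack([np.hstack([crop(im,225,220,48,6),crop(im,391,187,48,6)]),np.hstack([crop(sc,258,184,48,6),crop(sc,161,293,48,6)])]))
# jar top mask (white)
h=cv2.cvtColor(im,cv2.COLOR_BGR2HSV)
def rect(n,img,m,x,y,s,z):
    M=np.zeros_like(m);M[y-s:y+s,x-s:x+s]=m[y-s:y+s,x-s:x+s]
    cs,_=cv2.findContours(M,cv2.RETR_EXTERNAL,cv2.CHAIN_APPROX_NONE);c=max(cs,key=cv2.contourArea)
    p=np.array([ray(n,q[0],z)[:2] for q in c])
    b=cv2.minAreaRect((p*1000).astype(np.float32));print(n,z,b)
hs=cv2.cvtColor(sc,cv2.COLOR_BGR2HSV)
rect("top",im,((h[...,2]>90)&(h[...,1]<90)).astype(np.uint8),225,220,20,.068)
rect("top",im,(h[...,2]<60).astype(np.uint8),391,187,20,.085)
rect("scene",sc,(hs[...,2]<60).astype(np.uint8),161,293,22,.085)
# rack
rect("top",im,((h[...,2]>60)).astype(np.uint8),291,190,60,.04)
for n,uv,z in [("top",(225,220.5),.082),("scene",(258,173),.082)]:print(ray(n,uv,z))
E
```

```text
top 0.068 ((449.68695068359375, 175.2263641357422), (54.654212951660156, 37.21894073486328), 33.03022003173828)
top 0.085 ((536.638671875, -240.1143341064453), (59.47620391845703, 44.7038459777832), 20.892654418945312)
scene 0.085 ((540.516357421875, -241.95126342773438), (61.4091796875, 42.76141357421875), 21.595233917236328)
top 0.04 ((531.6782836914062, 6.642229080200195), (70.62841796875, 258.0151062011719), 89.82369232177734)
[0.4503736  0.17290672 0.082     ]
[0.45535661 0.17433385 0.082     ]
```

View pics/c1.png

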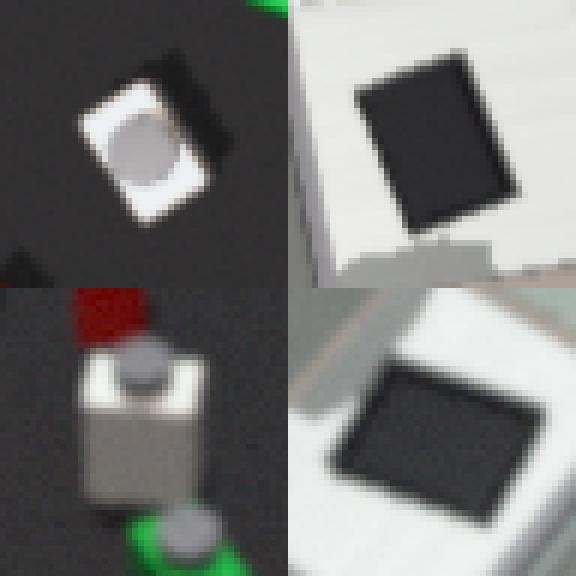

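The crops show the jar's long side at about 33° and the holder's at about 21°, and both cameras agree to about 4 mm. Next I'll work out the shifts.

```bash
cat >> h.py <<'E'
def delta(p,ang=None):
    s=r.state();q=s["ee_rot"];T=R.from_quat([q[1],q[2],q[3],q[0]]).as_matrix()
    d=T.T@(np.array(p)-s["tool_pos"])*1000
    a=np.arctan2(T[1,0],T[0,0])
    y=0 if ang is None else -((np.radians(ang)-a+np.pi/2)%np.pi-np.pi/2)
    print("tool x ang",np.degrees(a).round(2),"d",d.round(1),"yaw",round(y,4)," f",s["contact_force"].round(2),"w",s["gripper_width"],"gf",s["gripper_force"],"t",s["clock"],"pos",s["tool_pos"].round(4))
E
python3 - <<'E'
from h import *
im=cv2.imread("pics/top0.png");sc=cv2.imread("pics/scene0.png")
h=cv2.cvtColor(im,cv2.COLOR_BGR2HSV)
for t in (130,160):
    m=((h[...,2]>t)&(h[...,1]<60)).astype(np.uint8);M=m*0;M[200:240,205:245]=m[200:240,205:245]
    c=max(cv2.findContours(M,0,1)[0],key=cv2.contourArea)
    print(cv2.minAreaRect(np.array([ray("top",q[0],.068)[:2]*1000 for q in c],np.float32)))
for a,n,x,y in((im,"top",222,218),(sc,"scene",258,172)):
    g=a.astype(int);v=g.sum(2)/3;b=((v>110)&(v<205)&(np.abs(g[...,0]-g[...,2])<30))
    M=np.zeros(b.shape,np.uint8);s=9;M[y-s:y+s,x-s:x+s]=b[y-s:y+s,x-s:x+s]
    M=cv2.morphologyEx(M,cv2.MORPH_OPEN,np.ones((4,4)))
    cs=cv2.findContours(M,0,1)[0];c=max(cs,key=cv2.contourArea);print(n,cv2.minEnclosingCircle(c),ray(n,cv2.minEnclosingCircle(c)[0],.082))
delta((.5,-.25,.225));delta((.452,.1745,.225),33);delta((.452,.1745,.15),33);delta((.452,.1745,.037),33)
E
```

```text
((449.216552734375, 175.37432861328125), (52.55015182495117, 34.86041259765625), 32.925506591796875)
((449.3329772949219, 175.48130798339844), (51.04338073730469, 33.36981201171875), 32.92777633666992)
top ((225.0, 221.0), 6.403224468231201) [0.44913427 0.1728959  0.082     ]
scene ((258.5, 173.0), 4.924529075622559) [0.45640448 0.17521589 0.082     ]
tool x ang 24.0 d [ 355.1 -267.9   -0.4] yaw 0  f [ 0.57 -0.62 -0.06] w 0.09092541597980708 gf 0.0 t 0.1 pos [ 0.2845 -0.6392  0.2244]
tool x ang 24.0 d [ 483.9 -675.3    0. ] yaw -0.1571  f [ 0.57 -0.62 -0.06] w 0.09092541597980708 gf 0.0 t 0.1 pos [ 0.2845 -0.6392  0.2244]
tool x ang 24.0 d [ 483.9 -675.2   75. ] yaw -0.1571  f [ 0.57 -0.62 -0.06] w 0.09092541597980708 gf 0.0 t 0.1 pos [ 0.2845 -0.6392  0.2244]
tool x ang 24.0 d [ 483.9 -675.1  188. ] yaw -0.1571  f [ 0.57 -0.62 -0.06] w 0.09092541597980708 gf 0.0 t 0.1 pos [ 0.2845 -0.6392  0.2244]
```

```bash
python3 -m handwheel '[{"hand":60,"tx":45,"ty":-34,"tz":0,"yaw":-0.02},{"hand":60,"tx":90,"ty":-68,"tz":0,"yaw":-0.04},{"hand":60,"tx":135,"ty":-102,"tz":0,"yaw":-0.06},{"hand":60,"tx":180,"ty":-136,"tz":0,"yaw":-0.08},{"hand":60,"tx":225,"ty":-170,"tz":0,"yaw":-0.1},{"hand":60,"tx":270,"ty":-204,"tz":0,"yaw":-0.12},{"hand":60,"tx":315,"ty":-238,"tz":0,"yaw":-0.14},{"hand":60,"tx":355,"ty":-268,"tz":0,"yaw":-0.157},{"hand":60,"tx":375,"ty":-320,"tz":0,"yaw":-0.157},{"hand":60,"tx":393,"ty":-373,"tz":0,"yaw":-0.157},{"hand":60,"tx":410,"ty":-426,"tz":0,"yaw":-0.157},{"hand":60,"tx":426,"ty":-478,"tz":0,"yaw":-0.157}]'
python3 -c "
from h import *
delta((.451,.175,.225),33)
delta((.451,.175,.12),33)"
```

```text
clock: 1.6
tool_pos: [0.4789, -0.0279, 0.2249]
ee_rot: [-0.0, 0.959, 0.284, 0.0]
contact_force: [0.4, 0.9, -0.1]
gripper_width: 0.0603
gripper_force: 0.0
tool x ang 32.99 d [ 8.700e+01 -1.854e+02 -1.000e-01] yaw -0.0003  f [ 0.38  0.87 -0.11] w 0.06032499021655366 gf 0.0 t 1.6 pos [ 0.4789 -0.0279  0.2249]
tool x ang 32.99 d [  87.  -185.4  104.9] yaw -0.0003  f [ 0.38  0.87 -0.11] w 0.06032499021655366 gf 0.0 t 1.6 pos [ 0.4789 -0.0279  0.2249]
```

```bash
python3 -m handwheel '[{"hand":60,"tx":20,"ty":-43,"tz":0,"yaw":0},{"hand":60,"tx":42,"ty":-90,"tz":0,"yaw":0},{"hand":60,"tx":64,"ty":-135,"tz":0,"yaw":0},{"hand":60,"tx":80,"ty":-170,"tz":0,"yaw":0},{"hand":60,"tx":80,"ty":-170,"tz":0,"yaw":0},{"hand":60,"tx":80,"ty":-170,"tz":0,"yaw":0}]'
python3 -c "
from h import *
delta((.451,.175,.12),33)
delta((.451,.175,.037),33)
for n in ('scene','top'): cv2.imwrite(f'pics/{n}1.png',r.grab_frame(n)[...,::-1])
a=cv2.imread('pics/scene1.png')[90:250,160:360];cv2.imwrite('pics/s1c.png',cv2.resize(a,None,fx=3.5,fy=3.5))
"
```

```text
clock: 2.35
tool_pos: [0.4539, 0.1562, 0.2248]
ee_rot: [0.0, 0.959, 0.284, -0.0]
contact_force: [0.1, -1.0, -0.3]
gripper_width: 0.0601
gripper_force: 0.0
tool x ang 33.02 d [  7.9 -17.3 104.8] yaw 0.0003  f [ 0.09 -0.98 -0.3 ] w 0.06006798126510518 gf 0.0 t 2.35 pos [0.4539 0.1562 0.2248]
tool x ang 33.02 d [  7.9 -17.3 187.8] yaw 0.0003  f [ 0.09 -0.98 -0.3 ] w 0.06006798126510518 gf 0.0 t 2.35 pos [0.4539 0.1562 0.2248]
```

View pics/s1c.png

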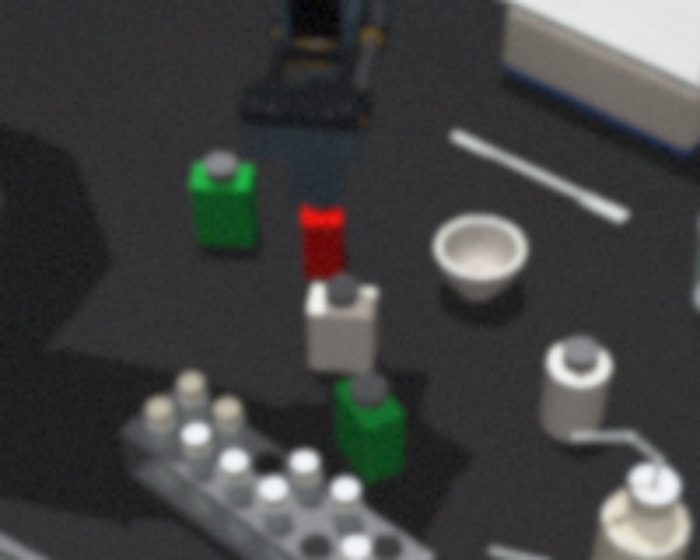

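The jar is clear of the arm. Its green neighbour is at crop (370,425) and the red one at (322,240). I'll check finger clearance to both.

Run:
```python
from h import *
im=cv2.imread("pics/top0.png");h=cv2.cvtColor(im,cv2.COLOR_BGR2HSV)
m=((h[...,1]>120)&(h[...,2]>60)).astype(np.uint8)
a=np.radians(33);M=np.array([[np.cos(a),np.sin(a)],[-np.sin(a),np.cos(a)]])
for x,y in((251,188),(195,257),(205,292)):
    W=m*0;W[y-16:y+16,x-16:x+16]=m[y-16:y+16,x-16:x+16]
    c=max(cv2.findContours(W,0,1)[0],key=cv2.contourArea)
    b=cv2.boxPoints(cv2.minAreaRect(np.array([ray("top",q[0],.068)[:2] for q in c],np.float32)))
    print(((b-[.450,.175])@M.T*1000).round())
delta((.451,.175,.12),33)
```

```text
[[   3.  -87.]
 [  35. -132.]
 [  64. -111.]
 [  33.  -66.]]
[[-56. 137.]
 [-47.  75.]
 [-10.  81.]
 [-19. 142.]]
[[-152.  153.]
 [-149.  116.]
 [ -95.  120.]
 [ -98.  156.]]
tool x ang 32.93 d [  7.9 -17.8 104.9] yaw -0.0011  f [ 0.68  0.47 -0.18] w 0.0603412290797751 gf 0.0 t 2.45 pos [0.4541 0.1557 0.2249]
```

```bash
python3 -m handwheel '[{"hand":60,"tx":8,"ty":-17.5,"tz":20,"yaw":0},{"hand":60,"tx":8,"ty":-17.5,"tz":50,"yaw":0},{"hand":60,"tx":8,"ty":-17.5,"tz":80,"yaw":0},{"hand":60,"tx":8,"ty":-17.5,"tz":105,"yaw":0},{"hand":60,"tx":8,"ty":-17.5,"tz":125,"yaw":0},{"hand":60,"tx":8,"ty":-17.5,"tz":145,"yaw":0},{"hand":60,"tx":8,"ty":-17.5,"tz":165,"yaw":0},{"hand":60,"tx":8,"ty":-17.5,"tz":180,"yaw":0},{"hand":60,"tx":8,"ty":-17.5,"tz":187,"yaw":0},{"hand":50,"tx":8,"ty":-17.5,"tz":187,"yaw":0},{"hand":44,"tx":8,"ty":-17.5,"tz":187,"yaw":0},{"hand":40,"tx":8,"ty":-17.5,"tz":187,"yaw":0}]'
python3 -c "
from h import *
delta((.451,.175,.037),33)
cv2.imwrite('pics/s2.png',cv2.resize(r.grab_frame('scene')[130:250,190:350,::-1],None,fx=4,fy=4))
"
```

```text
clock: 3.95
tool_pos: [0.4515, 0.1757, 0.0384]
ee_rot: [-0.0, 0.959, 0.284, 0.0]
contact_force: [0.3, -0.1, 0.0]
gripper_width: 0.0401
gripper_force: 0.0
tool x ang 32.99 d [-0.8  0.3  1.4] yaw -0.0001  f [ 0.33 -0.15  0.01] w 0.04012414456659143 gf 0.0 t 3.95 pos [0.4515 0.1757 0.0384]
```

View pics/s2.png

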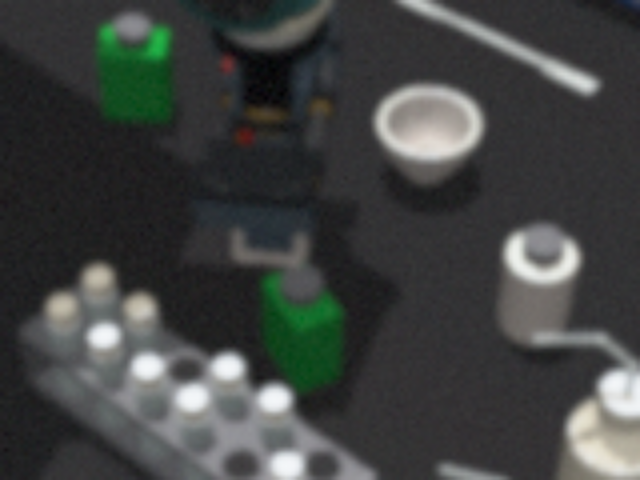

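The fingers straddle the jar at crop (270,235), evenly centred. I'll close in small steps to see how the force behaves.

```bash
python3 -m handwheel '[{"hand":38},{"hand":36.5},{"hand":35.2},{"hand":34.5},{"hand":34.2},{"hand":34.2}]'; python3 -m handwheel '[{"hand":33.8},{"hand":33.8}]'
```

```text
invalid input at $[0]: expected keys hand, tx, ty, tz, yaw
invalid input at $[0]: expected keys hand, tx, ty, tz, yaw
```

```bash
python3 -m handwheel '[{"hand":38,"tx":0,"ty":0,"tz":0,"yaw":0},{"hand":36.5,"tx":0,"ty":0,"tz":0,"yaw":0},{"hand":35.5,"tx":0,"ty":0,"tz":0,"yaw":0},{"hand":34.8,"tx":0,"ty":0,"tz":0,"yaw":0},{"hand":34.3,"tx":0,"ty":0,"tz":0,"yaw":0},{"hand":34.3,"tx":0,"ty":0,"tz":0,"yaw":0}]'; python3 -m handwheel '[{"hand":33.9,"tx":0,"ty":0,"tz":0,"yaw":0},{"hand":33.9,"tx":0,"ty":0,"tz":0,"yaw":0}]'
```

```text
clock: 4.75
tool_pos: [0.4512, 0.1756, 0.0379]
ee_rot: [-0.0, 0.959, 0.284, 0.0]
contact_force: [-1.5, 1.4, 1.4]
gripper_width: 0.0343
gripper_force: 0.7
clock: 5.0
tool_pos: [0.4512, 0.1756, 0.0379]
ee_rot: [-0.0, 0.959, 0.284, -0.0]
contact_force: [-0.3, 1.0, 0.7]
gripper_width: 0.034
gripper_force: 7.4
```

The force rises with the commanded opening. I'll trim it towards 10 N.

```bash
python3 -m handwheel '[{"hand":33.9,"tx":0,"ty":0,"tz":0,"yaw":0},{"hand":33.9,"tx":0,"ty":0,"tz":0,"yaw":0}]'|tail -2; python3 -m handwheel '[{"hand":33.8,"tx":0,"ty":0,"tz":0,"yaw":0},{"hand":33.8,"tx":0,"ty":0,"tz":0,"yaw":0}]'|tail -2
```

```text
gripper_width: 0.0338
gripper_force: 7.4
gripper_width: 0.0338
gripper_force: 14.9
```

```bash
python3 -m handwheel '[{"hand":33.86,"tx":0,"ty":0,"tz":0,"yaw":0},{"hand":33.86,"tx":0,"ty":0,"tz":0,"yaw":0}]'|tail -2; python3 -m handwheel '[{"hand":33.86,"tx":0,"ty":0,"tz":-5,"yaw":0},{"hand":33.86,"tx":0,"ty":0,"tz":-12,"yaw":0},{"hand":33.86,"tx":0,"ty":0,"tz":-20,"yaw":0},{"hand":33.86,"tx":0,"ty":0,"tz":-20,"yaw":0},{"hand":33.86,"tx":0,"ty":0,"tz":-20,"yaw":0}]'
python3 - <<'E'
from h import *
delta((.4512,.1756,.215),33)
cv2.imwrite('pics/s3.png',cv2.resize(r.grab_frame('scene')[130:250,190:350,::-1],None,fx=4,fy=4))
E
```

```text
gripper_width: 0.034
gripper_force: 10.4
clock: 6.38
tool_pos: [0.4512, 0.1756, 0.058]
ee_rot: [-0.0, 0.959, 0.284, 0.0]
contact_force: [-0.7, 1.0, -2.3]
gripper_width: 0.0342
gripper_force: 10.5
tool x ang 32.99 d [ 1.00e-01  0.00e+00 -1.57e+02] yaw -0.0002  f [-0.68  0.97 -2.26] w 0.03420829976423798 gf 10.478184074163437 t 6.375 pos [0.4512 0.1756 0.058 ]
```

View pics/s3.png

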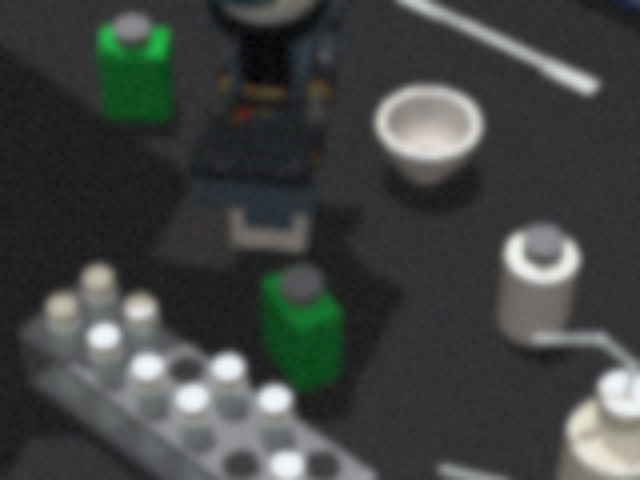

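Jar lifted clean, with its lower edge at crop (270,245). Next I'll lift it to carrying height.

```bash
python3 -m handwheel '[{"hand":33.86,"tx":0,"ty":0,"tz":-12,"yaw":0},{"hand":33.86,"tx":0,"ty":0,"tz":-32,"yaw":0},{"hand":33.86,"tx":0,"ty":0,"tz":-57,"yaw":0},{"hand":33.86,"tx":0,"ty":0,"tz":-82,"yaw":0},{"hand":33.86,"tx":0,"ty":0,"tz":-107,"yaw":0},{"hand":33.86,"tx":0,"ty":0,"tz":-130,"yaw":0},{"hand":33.86,"tx":0,"ty":0,"tz":-148,"yaw":0},{"hand":33.86,"tx":0,"ty":0,"tz":-158,"yaw":0},{"hand":33.86,"tx":0,"ty":0,"tz":-162,"yaw":0},{"hand":33.86,"tx":0,"ty":0,"tz":-162,"yaw":0},{"hand":33.86,"tx":0,"ty":0,"tz":-162,"yaw":0}]'
python3 -c "
from h import *
delta((.5384,-.240,.22),21.2)"
```

```text
clock: 7.8
tool_pos: [0.4509, 0.1755, 0.2193]
ee_rot: [0.0, 0.959, 0.284, -0.001]
contact_force: [-0.1, -0.7, -1.8]
gripper_width: 0.034
gripper_force: 10.5
tool x ang 32.99 d [-152.8  396.2   -0.6] yaw 0.2058  f [-0.11 -0.72 -1.8 ] w 0.03402794517634718 gf 10.478100031614304 t 7.8 pos [0.4509 0.1755 0.2193]
```

```bash
python3 -m handwheel '[{"hand":33.86,"tx":-4,"ty":11,"tz":0,"yaw":0.006},{"hand":33.86,"tx":-13,"ty":34,"tz":0,"yaw":0.018},{"hand":33.86,"tx":-26,"ty":67,"tz":0,"yaw":0.035},{"hand":33.86,"tx":-41,"ty":107,"tz":0,"yaw":0.055},{"hand":33.86,"tx":-56,"ty":146,"tz":0,"yaw":0.076},{"hand":33.86,"tx":-72,"ty":186,"tz":0,"yaw":0.097},{"hand":33.86,"tx":-87,"ty":226,"tz":0,"yaw":0.117},{"hand":33.86,"tx":-102,"ty":265,"tz":0,"yaw":0.138},{"hand":33.86,"tx":-118,"ty":305,"tz":0,"yaw":0.158},{"hand":33.86,"tx":-131,"ty":340,"tz":0,"yaw":0.177},{"hand":33.86,"tx":-141,"ty":365,"tz":0,"yaw":0.19},{"hand":33.86,"tx":-146,"ty":379,"tz":0,"yaw":0.197}]'
python3 -m handwheel '[{"hand":33.86,"tx":0,"ty":0,"tz":0,"yaw":0},{"hand":33.86,"tx":0,"ty":0,"tz":0,"yaw":0},{"hand":33.86,"tx":0,"ty":0,"tz":0,"yaw":0}]'
python3 -c "
from h import *
delta((.5384,-.240,.22),21.2)
delta((.5384,-.240,.138),21.2)"
```

```text
clock: 9.3
tool_pos: [0.5348, -0.2234, 0.2195]
ee_rot: [-0.0, 0.982, 0.187, -0.0]
contact_force: [-0.0, 0.1, -1.5]
gripper_width: 0.0338
gripper_force: 10.5
clock: 9.68
tool_pos: [0.535, -0.221, 0.22]
ee_rot: [-0.0, 0.982, 0.189, -0.0]
contact_force: [-0.4, -0.4, -2.1]
gripper_width: 0.0341
gripper_force: 10.5
tool x ang 21.76 d [-3.9 18.9 -0. ] yaw 0.0098  f [-0.37 -0.38 -2.13] w 0.03408906173239625 gf 10.477365106344223 t 9.675 pos [ 0.535 -0.221  0.22 ]
tool x ang 21.76 d [-3.8 19.  82. ] yaw 0.0098  f [-0.37 -0.38 -2.13] w 0.03408906173239625 gf 10.477365106344223 t 9.675 pos [ 0.535 -0.221  0.22 ]
```

```bash
python3 -m handwheel '[{"hand":33.86,"tx":-1.3,"ty":6,"tz":0,"yaw":0.003},{"hand":33.86,"tx":-2.6,"ty":13,"tz":0,"yaw":0.007},{"hand":33.86,"tx":-3.8,"ty":19,"tz":3,"yaw":0.01},{"hand":33.86,"tx":-3.8,"ty":19,"tz":12,"yaw":0.01},{"hand":33.86,"tx":-3.8,"ty":19,"tz":24,"yaw":0.01},{"hand":33.86,"tx":-3.8,"ty":19,"tz":38,"yaw":0.01},{"hand":33.86,"tx":-3.8,"ty":19,"tz":52,"yaw":0.01},{"hand":33.86,"tx":-3.8,"ty":19,"tz":64,"yaw":0.01},{"hand":33.86,"tx":-3.8,"ty":19,"tz":72,"yaw":0.01},{"hand":33.86,"tx":-3.8,"ty":19,"tz":76,"yaw":0.01},{"hand":33.86,"tx":-3.8,"ty":19,"tz":76,"yaw":0.01},{"hand":33.86,"tx":-3.8,"ty":19,"tz":76,"yaw":0.01}]'
python3 - <<'E'
from h import *
delta((.5384,-.240,.133),21.2)
a=[]
for n,x,y in(('scene',166,290),('top',391,187)):
    g=np.ascontiguousarray(r.grab_frame(n)[...,::-1]);cv2.imwrite(f'pics/{n}4.png',g)
    a.append(cv2.resize(g[y-45:y+45,x-33:x+33],None,fx=6,fy=6,interpolation=cv2.INTER_CUBIC))
cv2.imwrite('pics/c4.png',np.hstack(a))
E
```

```text
clock: 11.18
tool_pos: [0.5388, -0.241, 0.1443]
ee_rot: [0.0, 0.983, 0.183, 0.0]
contact_force: [0.1, 0.2, -1.9]
gripper_width: 0.0339
gripper_force: 10.5
tool x ang 21.13 d [-0.  -1.1 11.3] yaw -0.0012  f [ 0.1   0.21 -1.86] w 0.03385416235378773 gf 10.478322207927704 t 11.175 pos [ 0.5388 -0.241   0.1443]
```

View pics/c4.png

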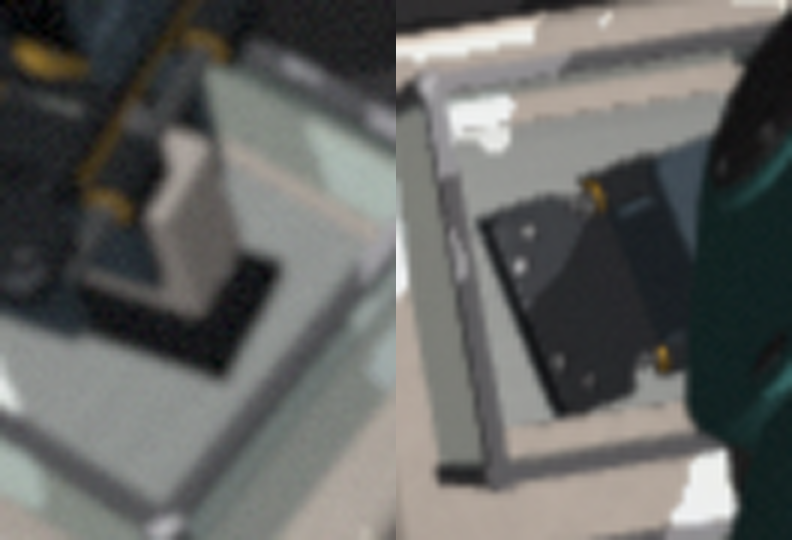

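The jar hangs upright over the holder in the scene view: its near bottom corner is at about px (166,298) and the holder's near corner at about px (170,308). The gripper hides it from the top camera. I'll compare jar bottom edges and holder edges by rays in this one camera.

```bash
cat > m.py <<'E'
from h import *
import sys
f,zb=sys.argv[1],float(sys.argv[2])
v=cv2.imread(f,0).astype(float)
def cross(p,d,n,thr):  # first downward crossing along d from p, subpixel
    P=np.array(p,float)+np.outer(np.arange(0,n,.25),d)
    s=cv2.remap(v.astype(np.float32),P[:,0].astype(np.float32)[None],P[:,1].astype(np.float32)[None],cv2.INTER_LINEAR)[0]
    k=[i for i in range(1,len(s)) if s[i-1]>=thr>s[i]]
    return P[k[0]] if k else None
def line(pts,z):
    w=np.array([ray("scene",q,z)[:2] for q in pts if q is not None])*1000
    for _ in range(2):
        vx,vy,x,y=cv2.fitLine(w.astype(np.float32),cv2.DIST_HUBER,0,.01,.01).ravel()
        e=(w-[x,y])@[-vy,vx];w=w[abs(e)<1.5]
    return np.array([x,y]),np.degrees(np.arctan2(vy,vx))%180,len(w),e.std().round(2)
print("long  jar",L1:=line([cross((167-33+c/6,245+(275+(c-85)*.41)/6-2.2),(0,1),6,75) for c in range(110,190,6)],zb))
print("short jar",L2:=line([cross((133+(200+(318-c)*.6)/6-2.5,245+c/6),(1,0),6,75) for c in range(265,310,4)],zb))
# holder in first picture
v0=cv2.imread("pics/scene0.png");g=cv2.cvtColor(v0,cv2.COLOR_BGR2GRAY);m=(g<100).astype(np.uint8);M=m*0;M[272:315,139:187]=m[272:315,139:187]
c=max(cv2.findContours(M,0,1)[0],key=cv2.contourArea)
hb=cv2.minAreaRect(np.array([ray("scene",q[0],.085)[:2]*1000 for q in c],np.float32));print("holder",hb)
a=np.radians(hb[2] if hb[1][0]>hb[1][1] else hb[2]-90);u=np.array([np.cos(a),np.sin(a)]);w=np.array([-u[1],u[0]])
for n,L in(("1",L1),("2",L2)):print(n,"rel holder centre: along long",(L[0]-hb[0])@u,"along short",(L[0]-hb[0])@w)
E
python3 m.py pics/scene4.png .1064; python3 -c "
from h import *
print(px('scene',box((.5424,-.241),np.radians(21.2),.052,.034,.1064)))"
```

```text
long  jar (array([ 547.25494, -254.3056 ], dtype=float32), np.float32(17.934088), 13, np.float64(0.3))
short jar (array([ 562.11  , -235.6259], dtype=float32), np.float32(108.07166), 12, np.float64(0.43))
holder ((540.0108642578125, -242.05209350585938), (66.49394989013672, 46.4370231628418), 20.93315887451172)
1 rel holder centre: along long 2.388038208794306 along short -14.032906263865568
2 rel holder centre: along long 22.9364731405609 along short -1.8934921472599635
[[174.97286821 285.88627514]
 [167.4809476  299.42686483]
 [145.6493384  292.06564541]
 [153.53577844 278.87486174]]
```

Both edges read about 3 mm off, directly away from the camera, which looks like a systematic error. I'll calibrate it with the same measurement on the jar at its original spot, where the grasp fixed its cross position.

Run:
```python
from h import *
v=cv2.imread("pics/scene0.png",0).astype(float)
for c in(252,258,264):print(v[172:202,c].astype(int))
a=np.radians(33);u=np.array([np.cos(a),np.sin(a)]);w=np.array([-u[1],u[0]])
def rel(pts,z):
    W=np.array([ray("scene",q,z)[:2] for q in pts])*1000-[451.2,175.6]
    print(z,"along w",(W@w).round(1),"u",(W@u).round(1))
def vc(c,y0,y1,t):
    for y in range(y0,y1):
        if v[y,c]>=t>v[y+1,c]: return (c,y+(v[y,c]-t)/(v[y,c]-v[y+1,c]))
rel([vc(c,189,201,75) for c in range(250,266,2)],0.)
# top-face / front-face edge, only clear of the cap
rel([p for p in(vc(c,176,187,190) for c in(249,250,251,264,265,266)) if p],.068)
v4=cv2.imread("pics/scene4.png",0).astype(int)
for c in(152,156,160,164):print(v4[282:306,c])
```

```text
[199 206 207 214 226 233 233 211 158 121 112 112 111 109 111 112 111 111
 112 108 109 115 104  89  56  38  31  32  42  46]
[141 143 132 114  86  95 130 155 146 128 111 111 110 113 112 113 112 112
 112 110 109 111 106  95  73  66  93 115 126 126]
[190 229 238 239 240 240 241 235 212 159 124 112 112 111 109 112 110 109
 110 111 112 110 111 114 125 137 139 141 142 144]Traceback (most recent call last):
  File "<stdin>", line 11, in <module>
  File "<stdin>", line 6, in rel
  File "h.py", line 7, in ray
    K,o,A=cam(n);d=A@np.linalg.solve(K,[uv[0],uv[1],1.]);return o+d*(z-o[2])/d[2]
                                        ~~^^^
TypeError: 'NoneType' object is not subscriptable
```

Run:
```python
from h import *
v=cv2.imread("pics/scene0.png",0).astype(float)
a=np.radians(33);u=np.array([np.cos(a),np.sin(a)]);w=np.array([-u[1],u[0]])
def rel(pts,z):
    W=np.array([ray("scene",q,z)[:2] for q in pts if q])*1000-[451.2,175.6]
    print(z,"along w",(W@w).round(1),"u",(W@u).round(1))
def vc(c,y0,y1,t):
    for y in range(y0,y1):
        if v[y,c]>=t>v[y+1,c]: return (c,y+(v[y,c]-t)/(v[y,c]-v[y+1,c]))
rel([vc(c,189,201,75) for c in range(249,257)],0.)
rel([vc(c,176,187,175) for c in(249,250,251,264,265,266)],.068)
v4=cv2.imread("pics/scene4.png",0).astype(int)
for c in(152,156,160,164):print(v4[282:306,c])
for y in(290,294,297):print(v4[y,158:182])
```

```text
0.0 along w [-13.  -14.2 -14.1 -14.2 -13.6 -12.8 -12.9 -13. ] u [-23.4 -20.3 -17.4 -14.5 -11.7  -8.9  -6.   -3. ]
0.068 along w [-17.1 -17.5 -17.5 -16.9 -15.4  -9.3] u [-20.5 -17.6 -14.9  21.1  23.6  25.6]
[ 52  49  42  44  51  44  42  47  58  75  83  68  45  25  26  22  24  16
  25  53  92 127 140 145]
[ 48  43  43  42  37  41  40  42  42  53  69  81  75  52  25  25  22  24
  17  22  44  78 113 135]
[115 108 106 105 104  97  93  87  84  84  85  98 102  90  68  39  28  26
  20  28  21  34  60  97]
[ 91  93  91  95  93  93  97  94  96 103 106 105 110 103  89  70  46  32
  17  21  23  20  30  49]
[ 41  58  84 101 109 108  96  94  92  92  91  87  80  61  36  19  27  27
  19  18  40  76 117 136]
[ 87  89 102 105 110 107 110 100  92  81  61  43  28  22  21  28  23  23
  32  66 101 129 141 144]
[ 29  32  39  37  56  65  70  72  66  49  29  27  19  22  20  19  28  50
  86 117 137 143 145 147]
```

At rest, the jar's top edge reads true (-17.3 against -17 expected). Its rounded, shaded bottom edge reads about 3.5 mm inward, so the offset just seen is that same effect and the jar is centred to about 1 mm. I'll trim slightly and go down to 10 mm.

```bash
python3 -m handwheel '[{"hand":33.86,"tx":-0.2,"ty":-0.5,"tz":1,"yaw":0},{"hand":33.86,"tx":-0.4,"ty":-1,"tz":4,"yaw":0},{"hand":33.86,"tx":-0.4,"ty":-1,"tz":7,"yaw":0},{"hand":33.86,"tx":-0.4,"ty":-1,"tz":10,"yaw":0},{"hand":33.86,"tx":-0.4,"ty":-1,"tz":11,"yaw":0},{"hand":33.86,"tx":-0.4,"ty":-1,"tz":11,"yaw":0},{"hand":33.86,"tx":-0.4,"ty":-1,"tz":11,"yaw":0},{"hand":33.86,"tx":-0.4,"ty":-1,"tz":11,"yaw":0}]'
python3 - <<'E'
from h import *
delta((.5384,-.240,.133),21.2)
g=np.ascontiguousarray(r.grab_frame("scene")[...,::-1]);cv2.imwrite('pics/scene5.png',g)
cv2.imwrite('pics/c5.png',cv2.resize(g[255:320,130:195],None,fx=9,fy=9,interpolation=cv2.INTER_CUBIC))
v=g.mean(2)
def mid(s):  # half-level crossing of bright-to-dark(<35)
    k=int(np.argmax(s<35));i=max(0,k-6)+int(np.argmax(s[max(0,k-6):k]));t=(s[i]+22)/2
    j=next(j for j in range(i,len(s)-1) if s[j]>=t>s[j+1]);return j+(s[j]-t)/(s[j]-s[j+1])
a=np.radians(21.1);u=np.array([np.cos(a),np.sin(a)]);w=np.array([-u[1],u[0]]);H=[540.,-242.05]
for nm,P in(("long",[(c,290+mid(v[290:310,c])) for c in range(153,164,2)]),("short",[(163+mid(v[y,163:185]),y) for y in range(289,299)])):
    W=np.array([ray("scene",p,.0955)[:2] for p in P])*1000-H
    print(nm,"u",(W@u).round(1),"w",(W@w).round(1))
E
```

```text
clock: 12.28
tool_pos: [0.5379, -0.2401, 0.133]
ee_rot: [0.0, 0.983, 0.183, 0.0]
contact_force: [-0.2, -0.5, -1.7]
gripper_width: 0.0338
gripper_force: 10.5
tool x ang 21.13 d [0.5 0.1 0. ] yaw -0.0012  f [-0.23 -0.51 -1.69] w 0.033847539033209015 gf 10.47780990600586 t 12.275 pos [ 0.5379 -0.2401  0.133 ]
long u [-9.4 -4.3  0.4  5.2  9.8 14.2] w [-14.8 -15.2 -14.9 -15.1 -14.7 -14. ]
short u [23.9 23.7 24.2 24.2 24.2 23.6 23.2 22.6 23.2 23.9] w [14.1 11.5  9.1  6.5  4.   1.2 -1.4 -4.2 -6.5 -8.7]
```

View pics/c5.png

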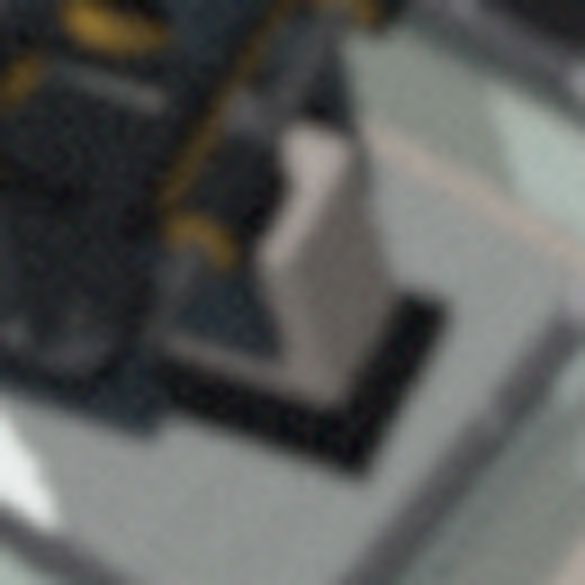

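The jar is parallel to the holder with black rim visible on both near sides. Before handing in I'll check whether it slid down in the grip, by comparing the strip of jar visible below the fingertips right after the grasp and now, plus the top-edge position.

Run:
```python
from h import *
for f in("s2","s3"):
    v=cv2.resize(cv2.imread(f"pics/{f}.png",0),(160,120),interpolation=cv2.INTER_AREA)
    for c in(250,258,264):print(f,c,list(v[180-130:202-130,c-190]))
v=cv2.imread("pics/scene5.png",0)
for c in(149,152,155,158):print("5",c,list(v[284:304,c]))
# project fingertip/jar bottom near edge expected, per pose: near tip outer face & jar edge
def exp(tcp,ang,zb,n):
    a=np.radians(ang);u=np.array([np.cos(a),np.sin(a),0]);w=np.array([-u[1],u[0],0]);t=np.array(tcp)
    for k in(-10,0):
        j=t-w*.017+u*k*1e-3;j[2]=zb
        e=t-w*.0305+u*k*1e-3;e[2]=t[2]-.011
        print(n,k,"jar edge",px("scene",j).round(1),"tip outer",px("scene",e).round(1))
exp((.4515,.1757,.0384),33,0,"s2");exp((.4512,.1756,.058),33,.0201,"s3");exp((.5379,-.2401,.133),21.1,.0951,"5")
```

```text
s2 250 [np.uint8(34), np.uint8(38), np.uint8(45), np.uint8(47), np.uint8(45), np.uint8(47), np.uint8(54), np.uint8(66), np.uint8(79), np.uint8(86), np.uint8(87), np.uint8(92), np.uint8(98), np.uint8(104), np.uint8(99), np.uint8(80), np.uint8(53), np.uint8(35), np.uint8(33), np.uint8(32), np.uint8(30), np.uint8(30)]
s2 258 [np.uint8(27), np.uint8(33), np.uint8(40), np.uint8(44), np.uint8(46), np.uint8(48), np.uint8(49), np.uint8(47), np.uint8(45), np.uint8(42), np.uint8(47), np.uint8(51), np.uint8(65), np.uint8(85), np.uint8(96), np.uint8(91), np.uint8(71), np.uint8(58), np.uint8(61), np.uint8(70), np.uint8(76), np.uint8(77)]
s2 264 [np.uint8(29), np.uint8(26), np.uint8(36), np.uint8(44), np.uint8(45), np.uint8(46), np.uint8(49), np.uint8(57), np.uint8(71), np.uint8(84), np.uint8(92), np.uint8(94), np.uint8(97), np.uint8(101), np.uint8(105), np.uint8(102), np.uint8(96), np.uint8(89), np.uint8(85), np.uint8(85), np.uint8(85), np.uint8(84)]
s3 250 [np.uint8(49), np.uint8(57), np.uint8(69), np.uint8(80), np.uint8(85), np.uint8(89), np.uint8(94), np.uint8(102), np.uint8(106), np.uint8(105
[... 1599 characters left out ...]
8), np.uint8(23), np.uint8(20), np.uint8(27), np.uint8(53), np.uint8(91)]
5 158 [np.uint8(70), np.uint8(65), np.uint8(57), np.uint8(57), np.uint8(47), np.uint8(42), np.uint8(40), np.uint8(38), np.uint8(44), np.uint8(44), np.uint8(60), np.uint8(78), np.uint8(81), np.uint8(66), np.uint8(41), np.uint8(26), np.uint8(24), np.uint8(22), np.uint8(28), np.uint8(55)]
s2 -10 jar edge [[253.5 196.3]] tip outer [[252.5 193.3]]
s2 0 jar edge [[257.  196.7]] tip outer [[256.1 193.7]]
s3 -10 jar edge [[253.2 191.5]] tip outer [[252.2 188.5]]
s3 0 jar edge [[256.7 191.9]] tip outer [[255.8 188.8]]
5 -10 jar edge [[152.4 295.4]] tip outer [[146.5 294.5]]
5 0 jar edge [[156.5 296.8]] tip outer [[150.7 296. ]]
```

No slip: the strip below the tips is about 3.5–4 px in both views, and the bottom edge sits within 0.5 px of where the robot pose puts it. The estimates agree that it is centred within about 1 mm with a 10 mm gap, so I'm handing in.

```bash
python3 -c "
from h import *
delta((.5379,-.2401,.133),21.1)
print(r.state()['joint_vel'].round(4)); print(r.sign_off())"
```

```text
tool x ang 21.13 d [0. 0. 0.] yaw 0.0005  f [ 0.04  0.14 -1.63] w 0.03366708516009201 gf 10.4780812561512 t 12.325 pos [ 0.5379 -0.2401  0.133 ]
[ 0.0001  0.0001 -0.0004 -0.0002  0.     -0.0001]
the job is handed in; nothing more can be done
None
```

I handed the job in at 12.3 s with the jar held still and upright at about 10.5 N, roughly 10 mm above the holder rim, lined up with it and centred to an estimated 1 mm or so; no bumps showed in the force readings, and no verdict came back.

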